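# Fill the cigar chest and hold its lid at the balance point

## Task

Sort the goods lying on the sorting bench into the open chest: both brown cigars in the dark brown tray, the aluminium tube in the white tray. Then grip the rail of the thrown-back lid, swing the lid up to its balance point, standing upright on its hinge, and finish while still holding it there so that a colleague can fit the lid stay; never let it fall shut, and leave the other things on the bench where they are.

Things in the scene. Friction and masses are not known exactly. Their poses are not given: they have to be found in the camera images.
- chest: wooden storage chest fixed to the bench, left of the middle: outside 170 (its x) x 310 (its y) x 75 mm high, walls 6 mm. Origin at the centre of its underside; its +x side carries the lid's hinge and faces roughly to the robot's left. It is filled by two open trays side by side along its y axis
- tray_brown: dark brown wooden open tray fixed in the chest, outside 156 (its x) x 147 (its y) x 50 mm, walls and floor 3 mm; its underside is 6 mm above the bench, so its rim is at 56 mm, below the chest's 75 mm rim. Origin at the centre of its underside, axes parallel to the chest's. Either tray may be at either end of the chest
- tray_white: white plastic open tray fixed in the chest, outside 156 (its x) x 147 (its y) x 50 mm, walls and floor 3 mm; its underside is 6 mm above the bench, so its rim is at 56 mm, below the chest's 75 mm rim. Origin at the centre of its underside, axes parallel to the chest's. Either tray may be at either end of the chest
- cigar1: dark brown box-pressed cigar with a red band, a rigid bar 112 mm long and 20 mm square, lying on the bench. Origin at its centre, 10 mm above what it lies on; x axis along its length. About 18 g
- cigar2: dark brown box-pressed cigar with a red band, a rigid bar 112 mm long and 20 mm square, lying on the bench. Origin at its centre, 10 mm above what it lies on; x axis along its length. About 18 g
- tube: round aluminium cigar tube with a blue six-sided cap, 112 mm long and 24 mm thick, lying on the bench. Origin at its centre, 12 mm above what it lies on; x axis along its length (cap at +x). About 35 g
- lid (a joint): hinge angle of the chest's lid, rad: 0 shut, 1.571 upright (its balance point, weight straight above the hinge), 2.3 thrown back on its stop, leaning out over the chest's +x side, as at the start (rail then some 240 mm above the bench, 292 mm upright). Nearly free: falls shut from below 1.571, back from above it. A wooden panel 170 x 310 x 12 mm, 0.3 to 0.55 kg
- lid_hinge (a point): middle of the hinge line, at the top of the chest's +x wall, 82 mm above the bench; the hinge line runs along the chest's y axis
- lid_rail (a point): middle of the lid's grab rail: a dark round wooden bar 14 mm thick, parallel to the hinge line and 210 mm from it, in the panel's mid-plane. It stands 40 mm beyond the panel's free edge on two arms 150 mm apart clear, so it can be gripped across from above, and turns between the fingers as the lid swings
- mug: blue ceramic mug, 80 mm across, 90 mm tall, handle to its +y; a bystander, to be left where it is
- jar: closed amber glass jar, 64 mm across, 100 mm tall; a bystander, to be left where it is
- screwdriver: screwdriver lying on the bench along its x axis; a bystander, to be left where it is
- gauge: wooden ring gauge, a 100 x 60 x 12 mm plate with three holes; a bystander, to be left where it is
- brush: hand brush lying along its x axis; a bystander, to be left where it is
- block: pale wooden block 90 x 50 x 30 mm; a bystander, to be left where it is
Mind the look-alikes: they are no part of the job. Leave any orange or purple look-alike of the tube alone.

How it is judged (in metres and radians):
On the way:
1. both cigars lie in the brown tray and the tube in the white tray, let go, with the lid still thrown back (x of cigar1 in the frame of tray_brown between -0.075 and 0.075 m and y of cigar1 in the frame of tray_brown between -0.0705 and 0.0705 m and z of cigar1 in the frame of tray_brown between 0 and 0.045 m and x of cigar2 in the frame of tray_brown between -0.075 and 0.075 m and y of cigar2 in the frame of tray_brown between -0.0705 and 0.0705 m and z of cigar2 in the frame of tray_brown between 0 and 0.045 m and x of tube in the frame of tray_white between -0.075 and 0.075 m and y of tube in the frame of tray_white between -0.0705 and 0.0705 m and z of tube in the frame of tray_white between 0 and 0.045 m and contact force between the fingers and cigar1 below 0.1 N and contact force between the fingers and cigar2 below 0.1 N and contact force between the fingers and tube below 0.1 N and value of joint lid above 1.9 rad), for 0.2 s.
At the end, for the whole second after the job is handed in: Both cigars in the brown tray and the tube in the white tray (centres within the tray walls and below its rim, not touched by the fingers), and the lid held in the fingers (more than 0.5 N of contact) at 1.571 rad within 0.10 rad, still (below 0.1 rad/s) (x of cigar1 in the frame of tray_brown between -0.075 and 0.075 m and y of cigar1 in the frame of tray_brown between -0.0705 and 0.0705 m and z of cigar1 in the frame of tray_brown between 0 and 0.045 m and x of cigar2 in the frame of tray_brown between -0.075 and 0.075 m and y of cigar2 in the frame of tray_brown between -0.0705 and 0.0705 m and z of cigar2 in the frame of tray_brown between 0 and 0.045 m and x of tube in the frame of tray_white between -0.075 and 0.075 m and y of tube in the frame of tray_white between -0.0705 and 0.0705 m and z of tube in the frame of tray_white between 0 and 0.045 m and contact force between the fingers and cigar1 below 0.1 N and contact force between the fingers and cigar2 below 0.1 N and contact force between the fingers and tube below 0.1 N and value of joint lid between 1.471 and 1.671 rad and velocity of joint lid between -0.1 and 0.1 rad/s and contact force between the fingers and lid above 0.5 N); the arm keeps its last pose, push and grip.
It fails at once if the lid falls shut (swings below 1.2 rad) (value of joint lid below 1.2 rad).
It fails at once if a bystander is pushed more than 40 mm (distance of any of mug, jar, screwdriver, gauge, brush, block from where it was at the start of the episode above 0.04 m).
It also fails if it takes over 72 s, if anything falls off the work surface, if the arm or the gripper's body presses on something with over 40 N, if the wrist force passes 120 N, or if a joint passes its speed limit or range.

## Robot

A 6-joint arm with a two-finger parallel gripper is mounted at the origin on the work surface. World frame = base frame: x ahead of the robot, y to its left, z up, the work surface at z = 0. Lengths are in mm, angles in degrees, forces in N, time in s.
With the tool pointing down it reaches from about 300 to 875 mm from the base axis. Payload 6.4 kg.
Tool frame: the origin (TCP) lies on the front face of the gripper's body, between the roots of the fingers; the fingertips stand 73 mm ahead of it and the grasp point (between the pads) lies 54 mm ahead of it; z points along the fingers, y is the line along which they close (so a half turn about z gives the same grasp; the last joint's range is limited). The gripper opens to 85 mm and grips with 20 to 120 N. Pads are 22 mm wide; open, the fingers measure 114 mm over their backs; the gripper's body (76 mm by 85 mm) begins 54 mm behind the grasp point. The pads swing forward as they close: fully open they stand 13 mm farther back than shut.
Start: joints at [63.753, 10.359, 92.074, -0, 77.567, -11.82], TCP at [143.247, 556.886, 303.888] pointing down, gripper open.
Joint ranges: [-171.53, 171.53], [-51.25, 118.39], [17.06, 147.69], [-65.23, 245.23], [0, 150.52], [-178.68, 178.68]. Speed limits (degrees/s): [147.25, 147.25, 172.46, 180, 180, 180].

## Interface

Orientations are given as a 3x3 rotation matrix whose columns are the frame's x, y, z axes.
In Python, from rig import r gives the robot as it stands.
- The arm moves only by the tool send_rows, never from a script. Its argument "deltas" is text: rows parted by semicolons, each of 6 numbers parted by spaces: the shift along the tool's x, y, z in units of 5 cm (1.0 is 5 cm), then the turn, a rotation vector about the tool's x, y, z in units of 0.1 rad (1.0 is 0.1 rad). In form: dx dy dz ax ay az; .... A call has 1 to 20 rows; each row shifts and turns the commanded pose from where the row before left it, along the tool's axes as they then stand; what a row does not reach is not made up. A row lasts 1/10 s, in which the tool goes at most 50 mm and 8.59 degrees, less where a joint would pass 70% of its speed; a pose out of reach is approached as far as the arm can. A call with a number of a shift or a turn outside -1 to 1 is refused whole. A call with a gripper value outside its range is refused whole. "jaw" is the opening, from -1 (shut) to 1 (fully open), so that 0 is half open, set as the call begins (left out, the last holds). The fingers move at their own pace and stop on an object; "squeeze" is the grip in N (left out, the last holds). Time passes only in rows, so rows that do not move let the fingers close. It gives the time, the measured TCP pose, the force, the opening and the grip force at its end, in the units of the state.
- r.read_state(): the state, without advancing time (a new reading comes with each control period).
- r.get_image(name): name is "scene" or "side" or "wrist"; returns (picture, depth): 420x560x3 uint8, red, green, blue; 420x560 float32, mm along the optical axis (not along the pixel's ray), 0 where there is no reading.
- r.camera_model(name): a dict with "mtx" (3x3 intrinsics, pixels), "distortion" ([k1, k2, p1, p2, k3] as OpenCV has them; the pictures are not rectified), "R" (3x3) and "t" (3): a world point X has camera coordinates R X + t. Camera axes: x right, y down, z forward; pixel columns grow to the right and rows downward; lengths in mm; the calibration is good to about 2 mm. A picture is of the moment at which its call begins: read the wrist's pose just before it. camera_model takes no time and is no camera call; for the wrist camera it gives the pose at the moment of the call.
- r.hand_in(): hands the job in; it is judged then, once.
The state is a dict: "t": time; "joint_positions": joint angles; "qvel": joint speeds; "joint_torque": joint torques, N m; "tcp_pos": TCP position; "ee_rot": TCP orientation; "force": force on the tool from outside, world axes, zero at the start; "moment": the same for the moment, N m; "finger_gap": opening from 0.0 (shut) to 1.0 (fully open); "grasp_force": force on a finger pad.
Only numpy, scipy, OpenCV 4.12 (cv2) and the standard library are available. Lean on these libraries where they do the work, as an engineer would, in place of code of your own. Each camera call takes 0.05 s, during which the arm holds its last target. There are 200 camera calls.

## Working session

There is one attempt and no reset: what is moved stays moved. The work goes in short steps, Python scripts to look and compute and a tool call to move; the robot and the scene stay as the last step left them, time stands still between calls to the robot, and variables do not carry over. Pictures are saved under pics/ and viewed, at most 10 in all, crops included, and the job is handed in when it is done.

Besides the shell and the picture viewer there is one more tool, called after "Request:" as name(argument=value, ...), one argument or row to a line, values as JSON. send_rows: Moves the arm, as the interface text tells. Shifts and turns lie within -1 to 1; 1 stands for 5 cm of shift or 0.1 rad of turn. Its arguments: {"type":"object","properties":{"deltas":{"type":"string"},"jaw":{"type":"number"},"squeeze":{"type":"number"}},"required":["deltas"]}

```bash
mkdir -p pics; ls; python3 - <<'E'
from rig import r
import cv2,numpy as np
np.set_printoptions(precision=3,suppress=True)
for n in ["scene","side"]:
    im,d=r.get_image(n); cv2.imwrite(f"pics/{n}0.png",im[:,:,::-1]); np.savez(f"{n}0.npz",im=im,d=d)
    c=r.camera_model(n); print(n,c)
s=r.read_state(); print(s['t'],s['tcp_pos'],s['ee_rot'],s['finger_gap'])
E
```

```text
pics
scene {'mtx': array([[442.963,   0.   , 278.241],
       [  0.   , 442.963, 206.743],
       [  0.   ,   0.   ,   1.   ]]), 'distortion': array([-0.089,  0.   ,  0.   ,  0.   ,  0.   ]), 'R': array([[-0.375,  0.927,  0.002],
       [ 0.752,  0.305, -0.584],
       [-0.542, -0.217, -0.812]]), 't': array([ 196.183, -296.559, 1425.302])}
side {'mtx': array([[521.54 ,   0.   , 287.422],
       [  0.   , 521.54 , 210.969],
       [  0.   ,   0.   ,   1.   ]]), 'distortion': array([-0.149,  0.   ,  0.   ,  0.   ,  0.   ]), 'R': array([[-0.983, -0.183, -0.004],
       [-0.099,  0.552, -0.828],
       [ 0.154, -0.813, -0.561]]), 't': array([ 468.829,  132.839, 1670.928])}
0.1 [143.078 556.523 303.082] [[-0.968  0.249 -0.001]
 [ 0.249  0.968 -0.001]
 [ 0.    -0.002 -1.   ]] 0.9991109369862808
```

View pics/scene0.png

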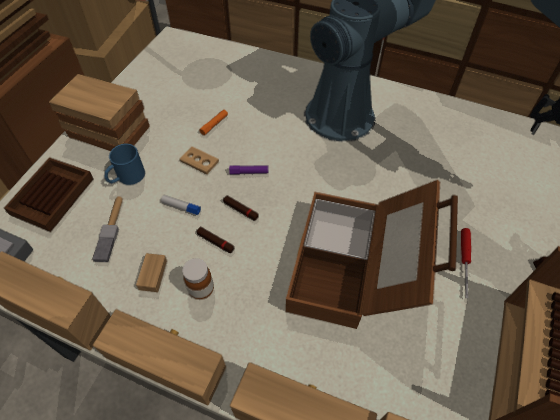

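View pics/side0.png

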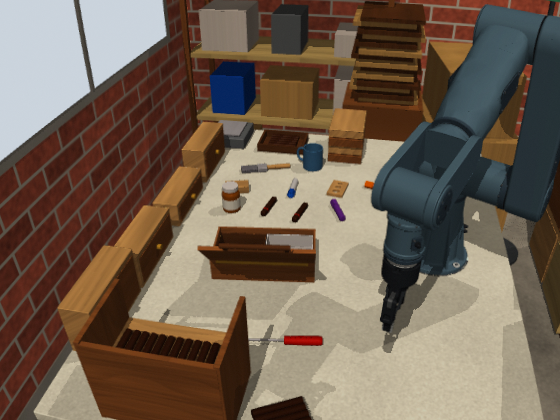

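Scene view: candidate cigars are dark bars with a red band at (240,208) and (215,240). The tube candidates are silver with a blue cap at (180,205), the purple look-alike at (248,170) and the orange one at (213,122). I choose the silver/blue one. The dark crate at (48,193) and the crate's cigars are background. The white tray is at (338,228), brown at (332,280), and the lid rail at (450,232).

```bash
cat > h.py <<'E'
import numpy as np,cv2
np.set_printoptions(precision=2,suppress=True)
def rays(c,uv):
    n=cv2.undistortPoints(np.float64(uv).reshape(-1,1,2),c['mtx'],np.array(c['distortion']))[:,0]
    return np.c_[n,np.ones(len(n))]
def cloud(c,d):
    h,w=d.shape; v,u=np.mgrid[:h,:w]
    p=rays(c,np.c_[u.ravel(),v.ravel()])*d.reshape(-1,1)
    return ((p-c['t'])@c['R']).reshape(h,w,3)
def onplane(c,uv,z):
    o=-c['R'].T@c['t']; r=rays(c,uv)@c['R']; return o+r*((z-o[2])/r[:,2])[:,None]
def rect(xy):
    (cx,cy),(w,h),a=cv2.minAreaRect(np.float32(xy)); 
    if h>w: w,h,a=h,w,a+90
    return np.array([cx,cy,w,h,a])
E
python3 - <<'E'
from rig import r
from h import *
f=np.load('scene0.npz'); im,d=f['im'],f['d']; c=r.camera_model('scene'); P=cloud(c,d)
for n,(u,v) in dict(cig1=(240,208),cig2=(215,240),tube=(180,205),purple=(248,170)).items():
    Z=P[...,2]; m=np.zeros(Z.shape,np.uint8); m[v-25:v+26,u-28:u+29]=(Z>7)[v-25:v+26,u-28:u+29]
    k,l=cv2.connectedComponents(m); best=l[v,u]; q=P[l==best]
    print(n,best,len(q),rect(q[:,:2]),q[:,2].max(),np.median(q[:,2]))
# chest: rim points
Z=P[...,2]
for nm,(lo,hi) in dict(rim=(68,79)).items():
    m=(Z>lo)&(Z<hi); m[:, :280]=0; m[:,385:]=0; m[:185]=0; m[330:]=0
    q=P[m]; print(nm,len(q),rect(q[:,:2]))
print('rail',[P[v,u] for u,v in [(455,215),(453,232),(451,250),(454,233)]])
big=cv2.resize(im[150:330,150:480],None,fx=2.4,fy=2.4,interpolation=cv2.INTER_CUBIC); cv2.imwrite('pics/crop1.png',big[:,:,::-1])
s=np.load('side0.npz'); 
E
```

```text
cig1 3 294 [733.91  46.44 748.61  85.64  33.69] 983.4751461042406 16.55406064775324
cig2 4 332 [791.31  31.71 664.59  80.39  40.8 ] 983.4751461042406 16.638699803709965
tube 3 335 [758.83 -35.98 797.07  93.1   46.01] 983.4751461042406 18.615732379472558
purple 5 315 [703.82  -4.76 848.75 112.3   23.89] 983.4751461042406 18.12270680727979
rim 910 [522.35 146.76 314.6  171.73   8.09]
rail [array([457.41, 365.97, 243.56]), array([502.67, 368.24, 245.67]), array([541.98, 372.48, 239.77]), array([501.01, 371.42, 241.37])]
```

View pics/crop1.png

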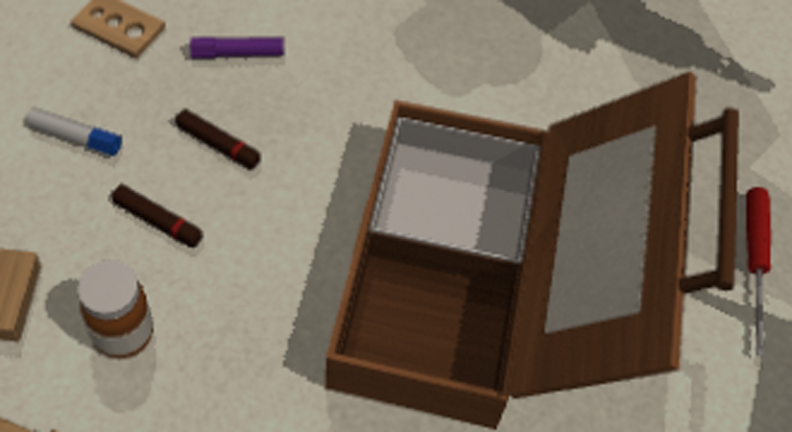

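The crop confirms it: two banded dark cigars, the silver tube with its blue cap, the white tray nearest the robot, the brown tray at the far end, and the rail at the right.

```bash
python3 - <<'E'
from rig import r
from h import *
f=np.load('scene0.npz'); im,d=f['im'],f['d']; c=r.camera_model('scene'); P=cloud(c,d); Z=P[...,2]
for n,(u,v) in dict(cig1=(240,208),cig2=(215,240),tube=(180,205),purple=(248,170),gauge=(199,160),jar=(198,278),block=(151,272)).items():
    m=np.zeros(Z.shape,np.uint8); s=np.s_[v-25:v+26,u-28:u+29]; m[s]=((Z>6)&(Z<120)&(d>0))[s]
    k,l=cv2.connectedComponents(m,connectivity=4); q=P[l==l[v,u]]
    print(n,len(q),rect(q[:,:2]),q[:,2].max(),np.median(q[:,2]))
# colour centroids on plane
hsv=cv2.cvtColor(im,cv2.COLOR_RGB2HSV); 
for n,(u,v),z in [('cig1',(240,208),14),('cig2',(215,240),14)]:
    m=np.zeros(Z.shape,np.uint8); s=np.s_[v-22:v+23,u-26:u+27]; m[s]=(hsv[s][...,2]<75)&((hsv[s][...,1]>80))
    k,l,st,ce=cv2.connectedComponentsWithStats(m); i=1+np.argmax(st[1:,4]); vv,uu=np.where(l==i)
    print(n,len(uu),rect(onplane(c,np.c_[uu,vv],z)[:,:2]))
m=(Z>225)&(Z<262)&(d>0); m[:,:443]=0;m[:,462:]=0;m[:195]=0;m[272:]=0
q=P[m]; print('rail',len(q),rect(q[:,:2]),np.median(q[:,2]))
E
```

```text
cig1 298 [ 459.98 -136.57  110.73   21.91   76.11] 21.373942787105804 16.499039200077334
cig2 335 [ 576.25 -154.96  112.03   21.7    79.87] 23.13159488564091 16.559503260028976
tube 339 [ 513.84 -293.91  113.45   27.02   92.12] 25.114388663992937 18.557158209480466
purple 315 [ 328.2  -171.24  112.38   26.65  112.44] 25.988856811065464 18.020362495010048
gauge 443 [ 343.86 -325.37  102.82   64.08   81.42] 14.380699984837316 9.488508501416872
jar 985 [ 711.17 -126.38   62.02   60.35  174.81] 101.5288583395385 85.10258173039715
block 829 [ 721.93 -255.79   91.67   53.67   14.14] 32.36608567915862 26.56029714690516
cig1 268 [ 463.08 -135.47  111.63   23.05   76.98]
cig2 301 [ 579.47 -153.81  112.15   22.18   79.65]
rail 626 [493.51 365.38 181.29  22.57   8.13] 241.5274924561844
```

```bash
cat >> h.py <<'E'
from scipy.spatial.transform import Rotation as Ro
from rig import r
def plan(x,y,z,yaw,n):
    """rows in tool axes from the measured pose to TCP x,y,z, pointing down, tool y at world angle yaw (deg)"""
    s=r.read_state(); p=np.array(s['tcp_pos']); R=np.array(s['ee_rot'])
    a=np.radians(yaw); ty=np.array([np.cos(a),np.sin(a),0]); tz=np.array([0,0,-1.]); T=np.c_[np.cross(ty,tz),ty,tz]
    w=Ro.from_matrix(R.T@T).as_rotvec()/n; dw=(np.array([x,y,z])-p)/n; rows=[]
    for i in range(n):
        rows.append(np.r_[R.T@dw/50,w/.1]); R=R@Ro.from_rotvec(w).as_matrix()
    print('t',s['t'],'q',s['joint_positions'],'F',s['force'],'max',np.abs(rows).max(0))
    print('; '.join(' '.join(f'{v:.2f}' for v in row) for row in rows))
E
python3 -c "
from h import *
plan(460.5,-136.5,200,-13.6,18)"
```

```text
t 0.1 q [ 63.75  10.4   92.13  -0.    77.57 -11.82] F [0.23 1.23 0.35] max [0.85 0.66 0.12 0.   0.   0.86]
-0.53 -0.66 0.12 -0.00 0.00 0.86; -0.59 -0.61 0.12 -0.00 0.00 0.86; -0.64 -0.56 0.12 -0.00 0.00 0.86; -0.68 -0.50 0.12 -0.00 0.00 0.86; -0.72 -0.44 0.12 -0.00 0.00 0.86; -0.76 -0.37 0.11 -0.00 0.00 0.86; -0.79 -0.31 0.11 -0.00 0.00 0.86; -0.81 -0.24 0.11 -0.00 0.00 0.86; -0.83 -0.17 0.11 -0.00 0.00 0.86; -0.84 -0.09 0.11 -0.00 0.00 0.86; -0.85 -0.02 0.11 -0.00 0.00 0.86; -0.85 0.05 0.11 -0.00 0.00 0.86; -0.84 0.13 0.11 -0.00 0.00 0.86; -0.82 0.20 0.11 -0.00 0.00 0.86; -0.80 0.27 0.11 -0.00 0.00 0.86; -0.78 0.34 0.11 -0.00 0.00 0.86; -0.75 0.40 0.11 -0.00 0.00 0.86; -0.71 0.46 0.11 -0.00 0.00 0.86
```

Request:
send_rows(
  deltas="-0.53 -0.66 0 0 0 0.86; -0.59 -0.61 0 0 0 0.86; -0.64 -0.56 0 0 0 0.86; -0.68 -0.50 0 0 0 0.86; -0.72 -0.44 0 0 0 0.86; -0.76 -0.37 0 0 0 0.86; -0.79 -0.31 0 0 0 0.86; -0.81 -0.24 0 0 0 0.86; -0.83 -0.17 0 0 0 0.86; -0.84 -0.09 0.23 0 0 0.86; -0.85 -0.02 0.23 0 0 0.86; -0.85 0.05 0.23 0 0 0.86; -0.84 0.13 0.23 0 0 0.86; -0.82 0.20 0.23 0 0 0.86; -0.80 0.27 0.23 0 0 0.86; -0.78 0.34 0.23 0 0 0.86; -0.75 0.40 0.23 0 0 0.86; -0.71 0.46 0.23 0 0 0.86; 0 0 0 0 0 0; 0 0 0 0 0 0",
  jaw=0.2,
)

```text
t: 2.1
tcp_pos: [462.6, -135.8, 199.4]
ee_rot: [[0.228, 0.974, -0.002], [0.974, -0.228, 0.002], [0.001, -0.002, -1.0]]
force: [-0.5, 1.1, -0.4]
finger_gap: 0.599
grasp_force: 0.0
```

```bash
python3 - <<'E'
from h import *
c=r.camera_model('wrist'); im,d=r.get_image('wrist'); cv2.imwrite('pics/w1.png',im[:,:,::-1])
s=r.read_state(); print(s['tcp_pos'],s['finger_gap'])
P=cloud(c,d); Z=P[...,2]; m=((Z>6)&(Z<40)&(d>0)).astype(np.uint8)
k,l,st,ce=cv2.connectedComponentsWithStats(m,connectivity=4)
for i in range(1,k):
    if st[i,4]>400: q=P[l==i]; print(st[i],rect(q[:,:2]),np.median(q[:,2]),np.median(im[l==i],0))
plan(460.5,-136.5,74,-13.6,4)
E
```

```text
[ 462.56 -134.99  199.82] 0.5980544884145342
[ 109    0   81   29 1113] [407.58  44.55  54.4    2.87   8.95] 20.853759942513054 [31. 17.  9.]
[ 500  107   60   76 1982] [ 691.01 -124.32   64.51   29.8    71.86] 24.958608370178517 [68. 63. 57.]
[ 386  140   34  121 3011] [ 576.12 -155.91  112.22   19.71   78.85] 19.964722877713967 [31. 13.  8.]
[ 262  150   23  120 2591] [ 459.83 -137.86  111.25   19.66   77.23] 20.042255980823718 [34. 16. 10.]
[ 106  225   80   80 2246] [ 325.28 -161.75   87.76   23.78  114.24] 21.154267712946464 [66. 26. 85.]
[ 499  231   61   79 3201] [ 713.09 -258.85   72.07   51.83   16.03] 29.71820060358968 [123.  88.  52.]
[ 511  349   47   39 1009] [ 722.05 -405.42   46.54   41.17   18.78] 17.613999338864303 [75. 71. 71.]
t 2.15 q [-30.43   5.69 110.44   0.02  63.98 -17.31] F [ 0.94 -0.17 -0.15] max [0.01 0.01 0.63 0.   0.   0.02]
-0.01 -0.01 0.63 -0.00 -0.00 0.02; -0.01 -0.01 0.63 -0.00 -0.00 0.02; -0.01 -0.01 0.63 -0.00 -0.00 0.02; -0.01 -0.01 0.63 -0.00 -0.00 0.02
```

View pics/w1.png

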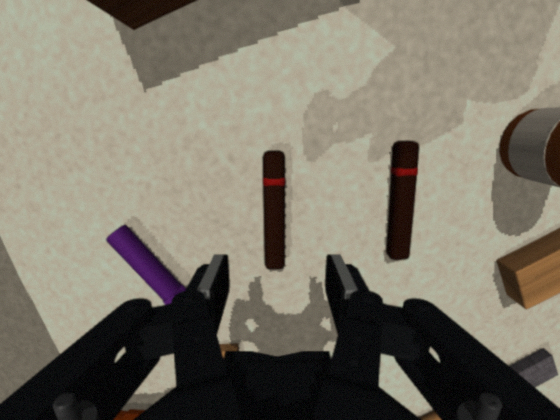

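The wrist view shows cigar1 centred between the fingers at (274,210), with cigar2 at (403,200) and the purple one clear of the fingers.

Request:
send_rows(
  deltas="-0.03 -0.05 0.8 0 0 0; 0 0 0.9 0 0 0; 0 0 0.6 0 0 0; 0 0 0.2 0 0 0; 0 0 0 0 0 0; 0 0 0 0 0 0",
)

```text
t: 2.75
tcp_pos: [461.3, -136.2, 76.9]
ee_rot: [[0.226, 0.974, 0.002], [0.974, -0.226, -0.001], [-0.001, 0.002, -1.0]]
force: [0.4, 0.6, 0.2]
finger_gap: 0.6
grasp_force: 0.0
```

Request:
send_rows(
  deltas="0 0 0 0 0 0; 0 0 0 0 0 0; 0 0 0 0 0 0; 0 0 0 0 0 0; 0 0 0 0 0 0; 0 0 0 0 0 0; 0 0 -0.5 0 0 0; 0 0 -1 0 0 0; 0 0 -0.8 0 0 0; 0 0 0 0 0 0",
  jaw=-1,
  squeeze=35,
)

```text
t: 3.75
tcp_pos: [463.7, -138.1, 196.9]
ee_rot: [[0.227, 0.974, 0.011], [0.974, -0.227, -0.006], [-0.004, 0.012, -1.0]]
force: [0.2, -1.0, -0.4]
finger_gap: 0.221
grasp_force: 34.6
```

```bash
python3 -c "
from h import *
s=r.read_state();print(s['tcp_pos'],s['finger_gap'],s['grasp_force'])
import numpy as np
a=np.radians(8.1); u=np.array([np.cos(a),np.sin(a)]);C=np.array([522.4,146.8])
print('brown',C+74*u,'slots',C+46*u,C+102*u,'white',C-74*u)
x,y=C+102*u
plan(x,y,190,8.1,9)"
```

```text
[ 463.7  -138.08  196.93] 0.22076261619321114 34.62154805660248
brown [595.66 157.23] slots [567.94 153.28] [623.38 161.17] white [449.14 136.37]
t 3.75 q [-30.68   5.76 110.75   0.    62.77 -17.57] F [ 0.23 -1.05 -0.44] max [0.73 0.42 0.02 0.01 0.01 0.41]
0.73 0.19 0.01 0.01 0.01 -0.41; 0.72 0.22 0.02 0.01 0.01 -0.41; 0.71 0.25 0.02 0.01 0.01 -0.41; 0.70 0.28 0.02 0.01 0.01 -0.41; 0.69 0.31 0.02 0.01 0.01 -0.41; 0.67 0.34 0.02 0.01 0.01 -0.41; 0.66 0.37 0.02 0.01 0.01 -0.41; 0.64 0.39 0.02 0.01 0.01 -0.41; 0.63 0.42 0.02 0.01 0.01 -0.41
```

Request:
send_rows(
  deltas="0.73 0.19 0 0 0 -0.41; 0.72 0.22 0.02 0.01 0.01 -0.41; 0.71 0.25 0.02 0.01 0.01 -0.41; 0.70 0.28 0.02 0.01 0.01 -0.41; 0.69 0.31 0.02 0.01 0.01 -0.41; 0.67 0.34 0.02 0.01 0.01 -0.41; 0.66 0.37 0.02 0.01 0.01 -0.41; 0.64 0.39 0.02 0.01 0.01 -0.41; 0.63 0.42 0.02 0.01 0.01 -0.41; 0 0 0 0 0 0; 0 0 0 0 0 0",
)

```text
t: 4.85
tcp_pos: [619.0, 164.1, 182.1]
ee_rot: [[-0.141, 0.99, -0.009], [0.99, 0.141, 0.008], [0.009, -0.008, -1.0]]
force: [0.3, 0.6, -0.5]
finger_gap: 0.224
grasp_force: 34.6
```

```bash
python3 - <<'E'
from h import *
c=r.camera_model('wrist'); im,d=r.get_image('wrist'); cv2.imwrite('pics/w2.png',im[:,:,::-1])
P=cloud(c,d); Z=P[...,2]; m=((Z>68)&(Z<80)&(d>0)); q=P[m]; q=q[(q[:,1]>40)&(q[:,1]<245)]; print('rim',len(q),rect(q[:,:2]))
plan(623.4,161.2,88,8.1,4)
E
```

```text
rim 6003 [625.97 149.91 454.95 186.1    3.34]
t 4.9 q [ 3.98 25.76 87.22  0.51 67.52 -4.24] F [-0.34  0.34 -0.97] max [0.02 0.03 0.47 0.02 0.02 0.  ]
-0.02 0.03 0.47 -0.02 -0.02 -0.00; -0.02 0.02 0.47 -0.02 -0.02 -0.00; -0.02 0.02 0.47 -0.02 -0.02 -0.00; -0.01 0.02 0.47 -0.02 -0.02 -0.00
```

View pics/w2.png

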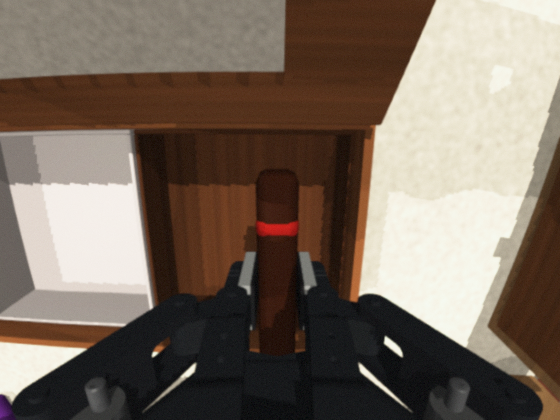

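The cigar hangs over the brown tray, right of its centre (cigar at u≈277, tray u≈150–345), aligned with the walls. Lowering.

Request:
send_rows(
  deltas="-0.02 0.03 0.47 -0.04 -0.04 0; -0.02 0.03 0.47 -0.04 -0.04 0; -0.02 0.02 0.47 0 0 0; 0 0 0.43 0 0 0; 0 0 0 0 0 0; 0 0 0 0 0 0",
)

```text
t: 5.5
tcp_pos: [623.3, 160.3, 91.1]
ee_rot: [[-0.138, 0.99, 0.0], [0.99, 0.138, 0.001], [0.001, 0.001, -1.0]]
force: [1.2, 0.5, 1.1]
finger_gap: 0.222
grasp_force: 39.2
```

Request:
send_rows(
  deltas="0 0 0 0 0 0; 0 0 0 0 0 0; 0 0 0 0 0 0; 0 0 -0.4 0 0 0; 0 0 -0.8 0 0 0; 0 0 -0.8 0 0 0; 0 0 0 0 0 0",
  jaw=-0.2,
)

```text
t: 6.2
tcp_pos: [627.8, 161.4, 200.3]
ee_rot: [[-0.139, 0.99, 0.016], [0.99, 0.139, 0.002], [0.0, 0.016, -1.0]]
force: [1.1, 0.6, 0.2]
finger_gap: 0.403
grasp_force: 0.0
```

```bash
python3 -c "
from h import *
plan(576.5,-155.5,190,-10.7,9)"
```

```text
t 6.2 q [ 3.92 24.81 86.24  0.07 68.02 -4.12] F [1.05 0.58 0.2 ] max [0.71 0.21 0.02 0.02 0.   0.36]
-0.68 -0.21 0.02 0.02 -0.00 0.36; -0.69 -0.19 0.02 0.02 -0.00 0.36; -0.69 -0.16 0.02 0.02 -0.00 0.36; -0.70 -0.14 0.02 0.02 -0.00 0.36; -0.70 -0.11 0.02 0.02 -0.00 0.36; -0.71 -0.08 0.02 0.02 -0.00 0.36; -0.71 -0.06 0.02 0.02 -0.00 0.36; -0.71 -0.03 0.02 0.02 -0.00 0.36; -0.71 -0.01 0.02 0.02 -0.00 0.36
```

Request:
send_rows(
  deltas="-0.68 -0.21 0 0 0 0.36; -0.69 -0.19 0.02 0.01 0 0.36; -0.69 -0.16 0.02 0 0 0.36; -0.70 -0.14 0.02 0 0 0.36; -0.70 -0.11 0.02 0 0 0.36; -0.71 -0.08 0.02 0 0 0.36; -0.71 -0.06 0.02 0 0 0.36; -0.71 -0.03 0.02 0 0 0.36; -0.71 -0.01 0.02 0 0 0.36; 0 0 0 0 0 0; 0 0 0 0 0 0; 0 0 0 0 0 0",
  jaw=0.2,
)

```text
t: 7.4
tcp_pos: [572.6, -154.3, 183.0]
ee_rot: [[0.182, 0.983, 0.001], [0.983, -0.182, 0.001], [0.001, 0.001, -1.0]]
force: [0.2, -0.1, -0.2]
finger_gap: 0.601
grasp_force: 0.0
```

```bash
python3 - <<'E'
from h import *
c=r.camera_model('wrist'); im,d=r.get_image('wrist')
P=cloud(c,d); Z=P[...,2]; m=((Z>6)&(Z<40)&(d>0)).astype(np.uint8)
k,l,st,ce=cv2.connectedComponentsWithStats(m,connectivity=4)
for i in range(1,k):
    if st[i,4]>400: q=P[l==i]; print(st[i],rect(q[:,:2]),np.median(q[:,2]),np.median(im[l==i],0))
plan(576.5,-156,76,-10.7,4)
f,d=r.get_image('scene'); c=r.camera_model('scene'); P=cloud(c,d)
E
```

```text
[  0   0  51  26 687] [408.19  44.18  48.47   3.15   7.52] 14.540037967685736 [33. 18.  9.]
[ 391  119   55   78 1179] [ 688.72 -122.58   60.91   23.32   68.65] 25.51929736095476 [69. 64. 57.]
[ 268  149   25  127 2914] [ 577.   -155.46  110.73   20.18   79.72] 20.052104213113434 [35. 16. 10.]
[   0  225   84  103 2966] [ 331.57 -172.77  111.58   23.08  114.74] 19.49938184157861 [57. 23. 74.]
[ 396  245  113   77 5023] [ 723.37 -256.47   90.95   51.66   15.64] 30.217844020748927 [136.  98.  59.]
[ 221  302   34   50 1189] [ 513.12 -265.59   55.26   27.99   89.12] 21.98280250126091 [11. 29. 64.]
[545 325  15  82 631] [ 855.6  -393.61  108.19    6.78   89.54] 12.839586563832142 [39. 25. 15.]
[398 392  42  28 573] [ 696.01 -411.58   49.48   23.98  135.62] 17.437081350760437 [78. 73. 74.]
t 7.45 q [-26.54  20.2   94.87   0.1   64.92 -16.11] F [-0.9  -0.04  0.01] max [0.01 0.02 0.53 0.   0.   0.01]
-0.01 0.02 0.53 0.00 -0.00 0.01; -0.01 0.02 0.53 0.00 -0.00 0.01; -0.01 0.02 0.53 0.00 -0.00 0.01; -0.01 0.02 0.53 0.00 -0.00 0.01
```

Request:
send_rows(
  deltas="-0.02 0.04 0.6 0 0 0.03; -0.01 0.04 0.8 0 0 0; 0 0 0.5 0 0 0; 0 0 0.22 0 0 0; 0 0 0 0 0 0; 0 0 0 0 0 0",
)

```text
t: 8.1
tcp_pos: [577.1, -156.9, 77.6]
ee_rot: [[0.185, 0.983, 0.002], [0.983, -0.185, 0.001], [0.001, 0.002, -1.0]]
force: [-0.6, 0.1, -0.5]
finger_gap: 0.602
grasp_force: 0.0
```

Request:
send_rows(
  deltas="0 0 0 0 0 0; 0 0 0 0 0 0; 0 0 0 0 0 0; 0 0 0 0 0 0; 0 0 0 0 0 0; 0 0 0 0 0 0; 0 0 -0.5 0 0 0; 0 0 -1 0 0 0; 0 0 -0.8 0 0 0; 0 0 0 0 0 0; 0 0 0 0 0 0",
  jaw=-1,
)

```text
t: 9.2
tcp_pos: [576.8, -157.5, 193.1]
ee_rot: [[0.186, 0.983, 0.003], [0.983, -0.186, -0.0], [0.0, 0.003, -1.0]]
force: [-0.6, 0.5, -1.0]
finger_gap: 0.22
grasp_force: 34.7
```

```bash
python3 -c "
from h import *
plan(568,154,180,8.1,9)"
```

```text
t 9.2 q [-26.66  19.91  93.91   0.08  66.01 -15.98] F [-0.63  0.53 -1.  ] max [0.69 0.15 0.03 0.   0.   0.36]
0.68 -0.15 0.03 0.00 0.00 -0.36; 0.68 -0.12 0.03 0.00 0.00 -0.36; 0.69 -0.10 0.03 0.00 0.00 -0.36; 0.69 -0.07 0.03 0.00 0.00 -0.36; 0.69 -0.05 0.03 0.00 0.00 -0.36; 0.69 -0.02 0.03 0.00 0.00 -0.36; 0.69 0.00 0.03 0.00 0.00 -0.36; 0.69 0.03 0.03 0.00 0.00 -0.36; 0.69 0.05 0.03 0.00 0.00 -0.36
```

Request:
send_rows(
  deltas="0.68 -0.15 0.03 0 0 -0.36; 0.68 -0.12 0.03 0 0 -0.36; 0.69 -0.10 0.03 0 0 -0.36; 0.69 -0.07 0.03 0 0 -0.36; 0.69 -0.05 0.03 0 0 -0.36; 0.69 -0.02 0.03 0 0 -0.36; 0.69 0 0.03 0 0 -0.36; 0.69 0.03 0.03 0 0 -0.36; 0.69 0.05 0.03 0 0 -0.36; 0 0 0 0 0 0; 0 0 0 0 0 0; 0 0 0 0 0 0",
)

```text
t: 10.4
tcp_pos: [567.5, 153.5, 177.3]
ee_rot: [[-0.136, 0.991, -0.002], [0.991, 0.136, 0.001], [0.001, -0.002, -1.0]]
force: [-0.5, -0.7, -0.5]
finger_gap: 0.225
grasp_force: 34.7
```

```bash
python3 - <<'E'
from h import *
c=r.camera_model('wrist'); im,d=r.get_image('wrist'); cv2.imwrite('pics/w3.png',im[:,:,::-1])
plan(568,154,88,8.1,4)
E
```

```text
t 10.45 q [ 3.53 20.09 95.73  0.06 64.24 -4.27] F [-0.68  0.5  -0.38] max [0.   0.   0.45 0.   0.   0.01]
0.00 0.00 0.45 -0.00 -0.00 -0.01; 0.00 0.00 0.45 -0.00 -0.00 -0.01; 0.00 0.00 0.45 -0.00 -0.00 -0.01; 0.00 0.00 0.45 -0.00 -0.00 -0.01
```

View pics/w3.png

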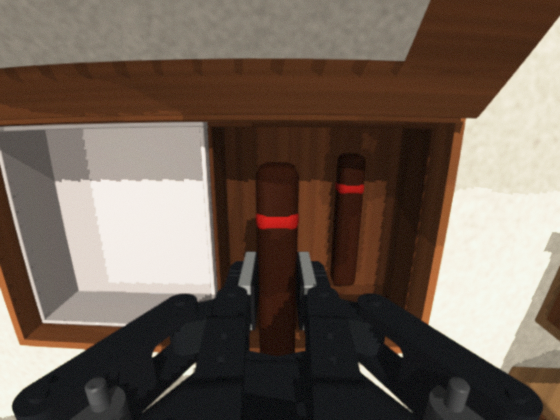

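Cigar1 lies in the brown tray (350,220). Cigar2 is held over the free left half (277,250).

Request:
send_rows(
  deltas="0 0 0.6 0 0 0; 0 0 0.6 0 0 0; 0 0 0.4 0 0 0; 0 0 0.18 0 0 0; 0 0 0 0 0 0; 0 0 0 0 0 0",
)

```text
t: 11.05
tcp_pos: [568.6, 153.8, 89.9]
ee_rot: [[-0.135, 0.991, 0.001], [0.991, 0.135, 0.001], [0.001, 0.001, -1.0]]
force: [0.7, 0.8, 1.2]
finger_gap: 0.222
grasp_force: 35.3
```

Request:
send_rows(
  deltas="0 0 0 0 0 0; 0 0 0 0 0 0; 0 0 0 0 0 0; 0 0 -0.4 0 0 0; 0 0 -0.8 0 0 0; 0 0 -0.8 0 0 0; 0 0 0 0 0 0; 0 0 0 0 0 0",
  jaw=-0.3,
)

```text
t: 11.85
tcp_pos: [568.7, 154.5, 191.0]
ee_rot: [[-0.137, 0.991, 0.004], [0.991, 0.137, 0.001], [0.001, 0.004, -1.0]]
force: [0.1, 0.3, -0.6]
finger_gap: 0.347
grasp_force: 0.0
```

```bash
python3 -c "
from h import *
plan(514,-294,190,2.1,12)"
```

```text
t 11.85 q [ 3.63 19.07 95.31  0.08 65.41 -4.26] F [ 0.1   0.25 -0.61] max [0.74 0.19 0.   0.   0.   0.08]
-0.73 -0.19 0.00 0.00 -0.00 0.08; -0.73 -0.19 0.00 0.00 -0.00 0.08; -0.73 -0.18 0.00 0.00 -0.00 0.08; -0.73 -0.17 0.00 0.00 -0.00 0.08; -0.73 -0.17 0.00 0.00 -0.00 0.08; -0.74 -0.16 0.00 0.00 -0.00 0.08; -0.74 -0.16 0.00 0.00 -0.00 0.08; -0.74 -0.15 0.00 0.00 -0.00 0.08; -0.74 -0.14 0.00 0.00 -0.00 0.08; -0.74 -0.14 0.00 0.00 -0.00 0.08; -0.74 -0.13 0.00 0.00 -0.00 0.08; -0.74 -0.12 0.00 0.00 -0.00 0.08
```

Request:
send_rows(
  deltas="-0.73 -0.19 0 0 0 0.08; -0.73 -0.19 0 0 0 0.08; -0.73 -0.18 0 0 0 0.08; -0.73 -0.17 0 0 0 0.08; -0.73 -0.17 0 0 0 0.08; -0.74 -0.16 0 0 0 0.08; -0.74 -0.16 0 0 0 0.08; -0.74 -0.15 0 0 0 0.08; -0.74 -0.14 0 0 0 0.08; -0.74 -0.14 0 0 0 0.08; -0.74 -0.13 0 0 0 0.08; -0.74 -0.12 0 0 0 0.08; 0 0 0 0 0 0; 0 0 0 0 0 0; 0 0 0 0 0 0",
  jaw=0.3,
)

```text
t: 13.35
tcp_pos: [513.9, -292.9, 187.5]
ee_rot: [[-0.041, 0.999, -0.002], [0.999, 0.041, 0.003], [0.003, -0.001, -1.0]]
force: [1.0, 0.4, -0.1]
finger_gap: 0.651
grasp_force: 0.0
```

```bash
python3 - <<'E'
from h import *
c=r.camera_model('wrist'); im,d=r.get_image('wrist')
P=cloud(c,d); Z=P[...,2]; m=((Z>6)&(Z<40)&(d>0)).astype(np.uint8)
k,l,st,ce=cv2.connectedComponentsWithStats(m,connectivity=4)
for i in range(1,k):
    if st[i,4]>800: q=P[l==i]; print(st[i],rect(q[:,:2]),np.median(q[:,2]),np.median(im[l==i],0))
plan(514,-294,77,2.1,4)
E
```

```text
[   7    0   92  133 4416] [ 331.68 -174.22  109.2    27.21  112.75] 21.81220141715463 [61. 23. 78.]
[ 487    0   68   71 2254] [ 689.94 -142.89   60.17   22.49  122.7 ] 24.55515703762024 [48. 45. 40.]
[ 458  146  102   81 6291] [ 721.94 -257.2    90.     50.68   15.73] 30.55502950073638 [116.  83.  49.]
[ 259  150   35  128 3510] [ 512.48 -295.23  112.08   27.57   89.6 ] 22.5499151866713 [106. 101. 106.]
[  63  182   69  111 5702] [ 346.18 -327.79  101.58   61.65   80.96] 12.15542441162038 [140. 100.  60.]
[ 450  301   47   40 1106] [ 724.4  -405.48   41.66   41.3    19.05] 17.896530409166232 [70. 66. 66.]
t 13.4 q [-41.17  19.75  94.82   0.08  65.59 -43.63] F [ 0.88 -0.19  0.05] max [0.01 0.   0.55 0.   0.01 0.01]
-0.01 -0.00 0.55 -0.00 -0.01 0.01; -0.01 -0.00 0.55 -0.00 -0.01 0.01; -0.01 -0.00 0.55 -0.00 -0.01 0.01; -0.01 -0.00 0.55 -0.00 -0.01 0.01
```

Request:
send_rows(
  deltas="-0.02 -0.01 0.6 0 -0.02 0.15; -0.02 -0.01 0.8 0 0 0; 0 0 0.5 0 0 0; 0 0 0.3 0 0 0; 0 0 0 0 0 0; 0 0 0 0 0 0",
)

```text
t: 14.0
tcp_pos: [514.2, -296.2, 79.6]
ee_rot: [[-0.027, 1.0, 0.001], [1.0, 0.027, -0.001], [-0.001, 0.001, -1.0]]
force: [0.0, -0.4, -0.1]
finger_gap: 0.647
grasp_force: 0.0
```

Request:
send_rows(
  deltas="0 0 0 0 0 0; 0 0 0 0 0 0; 0 0 0 0 0 0; 0 0 0 0 0 0; 0 0 0 0 0 0; 0 0 0 0 0 0; 0 0 -0.5 0 0 0; 0 0 -1 0 0 0; 0 0 -0.8 0 0 0; 0 0 0 0 0 0; 0 0 0 0 0 0",
  jaw=-1,
)

```text
t: 15.1
tcp_pos: [514.1, -296.8, 195.6]
ee_rot: [[-0.026, 1.0, 0.003], [1.0, 0.026, -0.003], [-0.003, 0.003, -1.0]]
force: [-1.3, 0.7, -1.7]
finger_gap: 0.257
grasp_force: 34.5
```

```bash
python3 -c "
from h import *
plan(449,136.5,185,8.1,12)"
```

```text
t 15.1 q [-41.44  19.2   94.53  -0.02  66.02 -42.91] F [-1.29  0.66 -1.73] max [0.73 0.09 0.02 0.   0.   0.1 ]
0.72 -0.09 0.02 0.00 0.00 -0.10; 0.73 -0.08 0.02 0.00 0.00 -0.10; 0.73 -0.08 0.02 0.00 0.00 -0.10; 0.73 -0.07 0.02 0.00 0.00 -0.10; 0.73 -0.06 0.02 0.00 0.00 -0.10; 0.73 -0.05 0.02 0.00 0.00 -0.10; 0.73 -0.05 0.02 0.00 0.00 -0.10; 0.73 -0.04 0.02 0.00 0.00 -0.10; 0.73 -0.03 0.02 0.00 0.00 -0.10; 0.73 -0.03 0.02 0.00 0.00 -0.10; 0.73 -0.02 0.02 0.00 0.00 -0.10; 0.73 -0.01 0.02 0.00 0.00 -0.10
```

Request:
send_rows(
  deltas="0.72 -0.09 0.02 0 0 -0.10; 0.73 -0.08 0.02 0 0 -0.10; 0.73 -0.08 0.02 0 0 -0.10; 0.73 -0.07 0.02 0 0 -0.10; 0.73 -0.06 0.02 0 0 -0.10; 0.73 -0.05 0.02 0 0 -0.10; 0.73 -0.05 0.02 0 0 -0.10; 0.73 -0.04 0.02 0 0 -0.10; 0.73 -0.03 0.02 0 0 -0.10; 0.73 -0.03 0.02 0 0 -0.10; 0.73 -0.02 0.02 0 0 -0.10; 0.73 -0.01 0.02 0 0 -0.10; 0 0 0 0 0 0; 0 0 0 0 0 0; 0 0 0 0 0 0",
)

```text
t: 16.6
tcp_pos: [447.3, 136.9, 180.7]
ee_rot: [[-0.145, 0.989, -0.001], [0.989, 0.145, -0.001], [-0.001, -0.001, -1.0]]
force: [1.0, 0.4, -0.7]
finger_gap: 0.258
grasp_force: 34.4
```

```bash
python3 - <<'E'
from h import *
c=r.camera_model('wrist'); im,d=r.get_image('wrist'); cv2.imwrite('pics/w4.png',im[:,:,::-1])
plan(449,136.5,90,8.1,4)
E
```

```text
t 16.65 q [  2.43   5.64 113.09  -0.07  61.31  -5.83] F [0.62 0.14 0.37] max [0.   0.01 0.45 0.   0.   0.01]
-0.00 0.01 0.45 -0.00 0.00 0.01; -0.00 0.01 0.45 -0.00 0.00 0.01; -0.00 0.01 0.45 -0.00 0.00 0.01; -0.00 0.01 0.45 -0.00 0.00 0.01
```

View pics/w4.png

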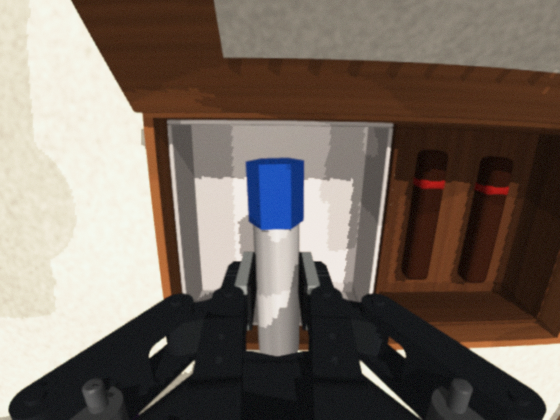

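Both cigars lie in the brown tray (425,215 and 485,220). The tube is centred over the white tray (277,250).

Request:
send_rows(
  deltas="0 0.02 0.6 0 0 0; 0 0.02 0.6 0 0 0; 0 0 0.4 0 0 0; 0 0 0.19 0 0 0; 0 0 0 0 0 0; 0 0 0 0 0 0",
)

```text
t: 17.25
tcp_pos: [450.3, 137.3, 92.6]
ee_rot: [[-0.145, 0.989, 0.001], [0.989, 0.145, -0.001], [-0.001, 0.001, -1.0]]
force: [1.2, -0.4, 0.4]
finger_gap: 0.257
grasp_force: 34.6
```

Request:
send_rows(
  deltas="0 0 0 0 0 0; 0 0 0 0 0 0; 0 0 0 0 0 0; 0 0 -0.4 0 0 0; 0 0 -0.8 0 0 0; 0 0 -0.9 0 0 0; 0 0 -0.9 0 0 0; 0 0 -0.9 0 0 0; 0 0 -0.9 0 0 0; 0 0 0 0 0 0; 0 0 0 0 0 0; 0 0 0 0 0 0",
  jaw=0,
)

```text
t: 18.45
tcp_pos: [448.8, 138.0, 330.7]
ee_rot: [[-0.146, 0.989, -0.002], [0.989, 0.146, -0.001], [-0.001, -0.002, -1.0]]
force: [-0.2, -0.3, -1.1]
finger_gap: 0.503
grasp_force: 0.0
```

```bash
python3 - <<'E'
from h import *
c=r.camera_model('wrist'); im,d=r.get_image('wrist'); cv2.imwrite('pics/w5.png',im[:,:,::-1])
s=r.read_state(); print(s['t'],s['tcp_pos'],s['ee_rot'])
P=cloud(c,d); Z=P[...,2]
blue=(im[...,2]>1.5*im[...,0].astype(int)+20); blue&=(Z<70)&(d>0); print('cap',P[blue].mean(0),blue.sum())
dk=(im.max(2)<70)&(Z>22)&(Z<34)&(d>0); dk=cv2.morphologyEx(dk.astype(np.uint8),cv2.MORPH_OPEN,np.ones((5,5)))
k,l,st,ce=cv2.connectedComponentsWithStats(dk)
for i in range(1,k):
    if st[i,4]>300:q=P[l==i];print('dark',st[i],rect(q[:,:2]))
wh=(im.min(2)>70)&(Z>20)&(Z<40)&(d>0); q=P[wh]; 
q=q[(abs(q[:,0]-449)<70)&(abs(q[:,1]-136)<75)]; print('tube?',len(q),q.mean(0) if len(q) else 0)
sc,d=r.get_image('scene'); c=r.camera_model('scene'); P=cloud(c,d); Z=P[...,2]
cv2.imwrite('pics/s2.png',sc[:,:,::-1])
m=(Z>225)&(Z<262)&(d>0); m[:,:443]=0;m[:,462:]=0;m[:195]=0;m[272:]=0
q=P[m]; print('rail',len(q),rect(q[:,:2]),np.median(q[:,2]),q.mean(0))
E
```

```text
18.5 [448.72 137.94 330.23] [[-0.15  0.99 -0.  ]
 [ 0.99  0.15 -0.  ]
 [-0.   -0.   -1.  ]]
cap [446.25 180.03  31.32] 483
dark [359 166  19  59 887] [572.99 139.74  79.57  20.9   97.48]
dark [398 169  22  59 867] [627.18 144.08  80.43  19.05  97.26]
dark [493 310  26  48 329] [853.97 -52.41  97.14   4.95  90.41]
tube? 1656 [458.69 122.01  30.03]
rail 631 [492.78 365.08 181.96  24.2    8.6 ] 241.43221417754467 [500.24 367.7  240.2 ]
```

View pics/w5.png

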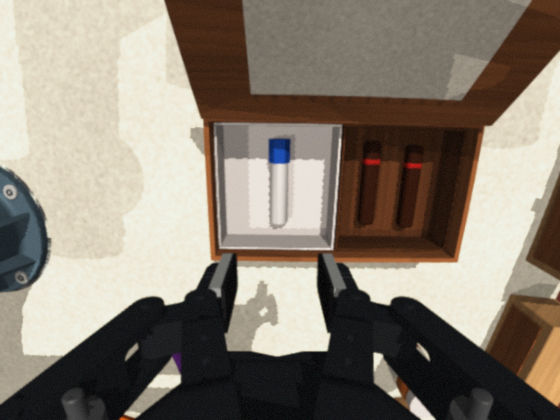

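All three items are sorted: tube in the white tray at (279,185), cigars in the brown tray at (370,185) and (410,190). Next is the lid rail.

```bash
python3 -c "
from h import *
plan(491,369,385,98.1,16)"
```

```text
t 18.55 q [  2.58  -4.78 104.79  -0.05  80.17  -5.78] F [ 0.21 -0.87  0.45] max [0.28 0.29 0.07 0.   0.   0.98]
0.28 0.09 -0.07 -0.00 -0.00 -0.98; 0.27 0.12 -0.07 -0.00 -0.00 -0.98; 0.25 0.15 -0.07 -0.00 -0.00 -0.98; 0.24 0.17 -0.07 -0.00 -0.00 -0.98; 0.22 0.19 -0.07 -0.00 -0.00 -0.98; 0.20 0.21 -0.07 -0.00 -0.00 -0.98; 0.18 0.23 -0.07 -0.00 -0.00 -0.98; 0.16 0.25 -0.07 -0.00 -0.00 -0.98; 0.13 0.26 -0.07 -0.00 -0.00 -0.98; 0.10 0.27 -0.07 -0.00 -0.00 -0.98; 0.08 0.28 -0.07 -0.00 -0.00 -0.98; 0.05 0.29 -0.07 -0.00 -0.00 -0.98; 0.02 0.29 -0.07 -0.00 -0.00 -0.98; -0.01 0.29 -0.07 -0.00 -0.00 -0.98; -0.04 0.29 -0.07 -0.00 -0.00 -0.98; -0.07 0.29 -0.07 -0.00 -0.00 -0.98
```

Request:
send_rows(
  deltas="0.28 0.09 -0.2 0 0 -0.98; 0.27 0.12 -0.2 0 0 -0.98; 0.25 0.15 -0.2 0 0 -0.98; 0.24 0.17 -0.2 0 0 -0.98; 0.22 0.19 -0.2 0 0 -0.98; 0.20 0.21 -0.1 0 0 -0.98; 0.18 0.23 0 0 0 -0.98; 0.16 0.25 0 0 0 -0.98; 0.13 0.26 0 0 0 -0.98; 0.10 0.27 0 0 0 -0.98; 0.08 0.28 0 0 0 -0.98; 0.05 0.29 0 0 0 -0.98; 0.02 0.29 0 0 0 -0.98; -0.01 0.29 0 0 0 -0.98; -0.04 0.29 0 0 0 -0.98; -0.07 0.29 0 0 0 -0.98; 0 0 0 0 0 0; 0 0 0 0 0 0; 0 0 0 0 0 0",
  jaw=-0.1,
)

```text
t: 20.45
tcp_pos: [491.0, 367.7, 386.0]
ee_rot: [[-0.99, -0.141, -0.001], [-0.141, 0.99, -0.002], [0.001, -0.002, -1.0]]
force: [-0.7, 0.5, 0.3]
finger_gap: 0.445
grasp_force: 0.0
```

```bash
python3 - <<'E'
from h import *
c=r.camera_model('wrist'); im,d=r.get_image('wrist'); cv2.imwrite('pics/w6.png',im[:,:,::-1])
P=cloud(c,d); Z=P[...,2]
m=(Z>228)&(Z<262)&(d>0); m&=(P[...,1]>345)&(P[...,1]<395); q=P[m]; print('rail',len(q),rect(q[:,:2]),q[:,2].max(),q.mean(0))
top=q[q[:,2]>240]; print('top',len(top),rect(top[:,:2]))
plan(491,369,292,98.1,4)
E
```

```text
rail 4203 [494.51 363.97 180.21  23.62   6.99] 248.6992962126548 [484.22 366.25 244.35]
top 3960 [494.01 368.21 180.19  14.29   7.36]
t 20.5 q [ 25.78  12.17  80.47  -0.06  87.41 -72.32] F [-0.25  0.82 -0.25] max [0.   0.01 0.47 0.   0.   0.  ]
-0.00 0.01 0.47 -0.00 -0.00 -0.00; -0.00 0.01 0.47 -0.00 -0.00 -0.00; -0.00 0.01 0.47 -0.00 -0.00 -0.00; -0.00 0.01 0.47 -0.00 -0.00 -0.00
```

View pics/w6.png

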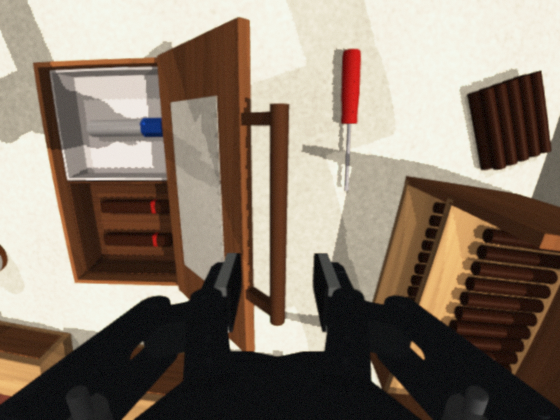

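The rail runs at u≈278 between the fingers, (494,368) at z≈241. I narrow the jaw a little and go down.

Request:
send_rows(
  deltas="0 0.02 0.4 0 0 0; 0 0 0.5 0 0 0; 0 0 0.5 0 0 0; 0 0 0.25 0 0 0; 0 0 0.15 0 0 0; 0 0 0 0 0 0; 0 0 0 0 0 0",
  jaw=-0.3,
)

```text
t: 21.2
tcp_pos: [491.6, 369.4, 298.0]
ee_rot: [[-0.99, -0.142, 0.002], [-0.142, 0.99, -0.0], [-0.002, -0.0, -1.0]]
force: [-0.6, 0.0, 0.7]
finger_gap: 0.349
grasp_force: 0.0
```

Request:
send_rows(
  deltas="0 0 0 0 0 0; 0 0 0 0 0 0; 0 0 0 0 0 0; 0 0 0 0 0 0; 0 0 0 0 0 0; 0 0 0 0 0 0",
  jaw=-1,
  squeeze=40,
)

```text
t: 21.8
tcp_pos: [491.8, 368.5, 298.4]
ee_rot: [[-0.99, -0.142, 0.003], [-0.142, 0.99, -0.002], [-0.002, -0.002, -1.0]]
force: [-0.9, -5.1, 4.1]
finger_gap: 0.148
grasp_force: 39.2
```

```bash
python3 - <<'E'
from h import *
s=r.read_state(); R=np.array(s['ee_rot']); p=np.array(s['tcp_pos']); print(s['t'],p,s['force'],s['finger_gap'])
n=np.array([-.141,.99]); print('rail n-offset from hinge',(p[:2]-[510.4,231])@n,'z rail',p[2]-54)
th=np.linspace(2.3,1.571,15); q=np.c_[-210*np.cos(th),210*np.sin(th)]
print(np.diff(q,axis=0)/50)  # tool y, up
E
```

```text
21.8 [491.82 368.54 298.45] [-0.92 -5.05  4.11] 0.14846497724336175
rail n-offset from hinge 138.78500038204928 z rail 244.44775837429864
[[-0.17  0.14]
 [-0.17  0.13]
 [-0.18  0.12]
 [-0.19  0.11]
 [-0.19  0.1 ]
 [-0.2   0.09]
 [-0.2   0.08]
 [-0.21  0.07]
 [-0.21  0.06]
 [-0.21  0.05]
 [-0.22  0.04]
 [-0.22  0.03]
 [-0.22  0.02]
 [-0.22  0.01]]
```

Request:
send_rows(
  deltas="0 -0.17 -0.14 0 0 0; 0 -0.17 -0.13 0 0 0; 0 -0.18 -0.12 0 0 0; 0 -0.19 -0.11 0 0 0; 0 -0.19 -0.10 0 0 0; 0 -0.20 -0.09 0 0 0; 0 0 0 0 0 0; 0 0 0 0 0 0; 0 0 0 0 0 0",
)

```text
t: 22.7
tcp_pos: [498.8, 315.6, 334.3]
ee_rot: [[-0.99, -0.143, 0.003], [-0.143, 0.99, 0.003], [-0.003, 0.003, -1.0]]
force: [-3.2, 5.5, 8.2]
finger_gap: 0.143
grasp_force: 40.8
```

Request:
send_rows(
  deltas="0 -0.20 -0.08 0 0 0; 0 -0.21 -0.07 0 0 0; 0 -0.21 -0.06 0 0 0; 0 -0.21 -0.05 0 0 0; 0 -0.22 -0.04 0 0 0; 0 -0.22 -0.03 0 0 0; 0 -0.22 -0.02 0 0 0; 0 -0.1 0 0 0 0; 0 -0.1 0 0 0 0; 0 0 0 0 0 0; 0 0 0 0 0 0; 0 0 0 0 0 0; 0 0 0 0 0 0",
)

```text
t: 24.0
tcp_pos: [510.4, 230.6, 350.2]
ee_rot: [[-0.99, -0.143, -0.0], [-0.143, 0.99, -0.001], [0.0, -0.001, -1.0]]
force: [-5.5, -0.2, 8.2]
finger_gap: 0.142
grasp_force: 43.5
```

```bash
python3 - <<'E'
from h import *
s=r.read_state(); R=np.array(s['ee_rot']); p=np.array(s['tcp_pos']); print(s['t'],p,s['force'],s['finger_gap'],s['grasp_force'])
n=np.array([-.141,.99]); print('n-off',(p[:2]-[510.4,231])@n)
for nm in ['side','scene']:
    im,d=r.get_image(nm); c=r.camera_model(nm); P=cloud(c,d); Z=P[...,2]
    if nm=='side': cv2.imwrite('pics/side1.png',im[:,:,::-1])
    w=P-np.array([510.4,231,0]); N=w[...,:2]@n; L=w[...,:2]@np.array([.99,.141])
    m=(d>0)&(Z>95)&(Z<240)&(abs(N)<45)&(abs(L)<150); q=np.c_[N[m],Z[m]]
    if len(q)>50:
        k=np.polyfit(q[:,1],q[:,0],1); print(nm,len(q),'visible face slope dN/dz',k[0],'angle',np.pi/2+np.arctan(k[0]),'N at hinge z',np.polyval(k,82))
E
```

```text
24.0 [510.37 230.65 350.21] [-5.46 -0.21  8.24] 0.1421716029389283 43.485528230667114
n-off -0.34404773964169183
side 4365 visible face slope dN/dz 0.0016737240888484593 angle 1.5724700493208508 N at hinge z 4.01654857526886
scene 669 visible face slope dN/dz 0.0014845491437574913 angle 1.572280874848063 N at hinge z -7.155021517544955
```

View pics/side1.png

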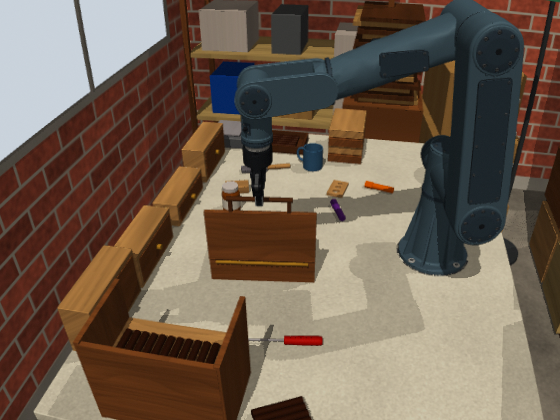

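The lid stands upright: the fitted panel angle is 1.572 rad in both views. The rail is in the fingers at (260,200) and still.

```bash
python3 -c "
from rig import r
print(r.hand_in())"
```

```text
the job is handed in; nothing more can be done
None
```

I handed the job in at about 24 s: both cigars are in the brown tray, the tube is in the white tray, and the lid is held upright by its rail at about 1.572 rad (the hand-in gave no verdict back).

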